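# Proof-pull a stone clamp on the spring tester

## Robot

A 7-joint arm with a two-finger parallel gripper is mounted at the origin on the work surface. World frame = base frame: x ahead of the robot, y to its left, z up, the work surface at z = 0. Lengths are in m, angles in rad, forces in N, time in s.
With the tool pointing down it reaches from about 0.425 to 0.825 m from the base axis. Payload 3.6 kg.
Tool frame: the origin (TCP) lies where the fingers leave the gripper's body, on its centre line; the fingertips stand 73 mm ahead of it and the grasp point (between the pads) lies 54 mm ahead of it; z points along the fingers, y is the line along which they close (so a half turn about z gives the same grasp; the last joint's range is limited). The gripper opens to 85 mm and grips with 20 to 120 N. Pads are 22 mm wide; open, the fingers measure 114 mm over their backs; the gripper's body (76 mm by 85 mm) begins 54 mm behind the grasp point. The pads swing forward as they close: fully open they stand 13 mm farther back than shut.
Start: joints at [-1.355, 0.615, -0.013, 1.423, 0.008, 1.103, -0.04], TCP at [0.156, 0.631, 0.304] pointing down, gripper open.
Joint ranges: [-3.12, 3.12], [-0.3, 2.06], [-1.34, 1.32], [0.26, 2.42], [-1.36, 4.5], [0.01, 1.98], [-2.84, 2.84]. Speed limits (rad/s): [2.79, 2.79, 3.14, 3.14, 3.14, 3.14, 3.14].

## Interface

Orientations are given as a unit quaternion [x, y, z, w].
In Python, from station import arm, snapshot, camera_info, ticket gives the robot as it stands. Calls block until the motion is done:
- arm.movep(position, orientation): joint-space move of the TCP to a pose.
- arm.line_to(position, velocity=0.15, ori=None): straight line of the TCP; ori=None keeps the orientation; velocity is the mean speed in m/s.
- arm.move_j(angles): joint-space move.
- arm.move_gripper(opening, effort=None): opening from 0.0 (shut) to 1.0 (fully open); effort is the grip in N (None keeps the last); returns when the fingers have stopped.
- arm.pause(seconds).
- arm.ik(position, orientation): joint angles nearest the present ones, or None.
- snapshot(name): name is "side" or "top" or "wrist"; returns the picture (384x512x3 uint8, blue, green, red); there is no depth.
- camera_info(name): a dict with "fx", "fy", "cx", "cy" (pixels), "R" (3x3) and "t" (3): a world point X has camera coordinates R X + t; the wrist camera has in their place "T_tool_cam" (4x4, takes a point from camera to tool coordinates, whose origin is the TCP and whose axes are the flange's). Camera axes: x right, y down, z forward; pixel columns grow to the right and rows downward; lengths in m; the calibration is good to about 2 mm. A picture is of the moment at which its call begins: read the wrist's pose just before it. camera_info takes no time and is no camera call.
A pose or a line that the arm cannot do raises arm.MotionError and nothing moves.
- ticket.finish_job(): hands the job in; it is judged then, once.
Readings, each from a call of its own:
- arm.read_time(): time.
- arm.read_joint_positions(): joint angles.
- arm.read_dq(): joint speeds.
- arm.read_effort(): joint torques, N m.
- arm.read_tool_pos(): TCP position.
- arm.read_eef_rot(): TCP orientation.
- arm.read_ft_force(): force on the tool from outside, world axes, zero at the start.
- arm.read_wrist_torque(): the same for the moment, N m.
- arm.read_opening(): opening from 0.0 (shut) to 1.0 (fully open).
- arm.read_finger_force(): force on a finger pad.
Only numpy, scipy, OpenCV 4.12 (cv2) and the standard library are available. Lean on these libraries where they do the work, as an engineer would, in place of code of your own. Each camera call takes 0.05 s, during which the arm holds its last target. There are 200 camera calls.

## Task

On the spring tester, push the brass rider along its rail back home against the puller's crosspiece; then hook the upright pull plate from behind and draw the sprung puller out until the line on the rider it carries is level with the limit clip's nose. Keep it there for a second, then ease the puller back home without letting it snap, leaving the rider at the clip. The tester is delicate: put no more than 15 N on puller or rider (push and hook, do not pinch), and leave the things around it alone.

Things in the scene. Friction and masses are not known exactly. Their poses are not given: they have to be found in the camera images.
- tester: Fixed bench tester, steel base 320 x 140 x 12 mm. Origin: underside, below the crosspiece's face at rest. x runs along the slide from pull plate to spring housing (the puller is drawn to -x), z up. Base x -200..120, y -65..75 mm. Housing x 30..115, y -50..60, to z 70 mm (stone on it to z 100). Rail along x at y 35, 15 wide, top z 24, x -133..22 mm. Puller rod at y -30, top z 35 mm.
- puller (a joint): Travel in m of the sprung puller (rod, crosspiece and pull plate in one piece): 0 at rest (home), growing as it is drawn out to tester -x, stop at 0.075. Spring 150 N/m: 3 N at 20 mm, 7.5 N at 50 mm. It also gives 10 mm inwards (to -0.010) on the same spring. It flies back if let go.
- plate_top (a point): Middle of the top edge of the puller's upright aluminium pull plate: 6 mm thick along tester x, 44 mm wide along y, z 18 to 85 mm; at tester x -125, y -30 mm when home. Behind it (towards the housing) is 120 mm of free space above the rod. Moves with the puller.
- crosspiece (a point): Middle of the crosspiece's pushing face over the rail (tester x 0 when home, y 35, z 33 mm). The crosspiece is a steel bar at the housing end, 83 mm along y, 8 mm thick, z 26 to 40 mm; its face looks to tester -x and pushes the rider's end. Moves with the puller.
- rider: Loose brass rider, 90 g, a saddle sliding on the rail: 40 mm long along x, 26 mm wide, top 24 mm above the rail (z 48 mm), skirts 9 mm down each side. Origin: its middle, on the rail's top, under the dark line across its top. Home: its end touches the crosspiece, origin at tester x -20 mm. Starts 60 to 80 mm out from home.
- clip: Fixed steel limit clip on the base beside the rail (tester y 49 to 69 mm), 14 mm along x, 32 mm high, with a pointed nose towards the rider. Origin: under the nose, on the base; axes as the tester's. The rider's line must end level with it along x. It stands 25 to 50 mm out from where that line is when home.
- dop: Bystander: brass stone holder, turned, 40 mm wide foot, 56 mm high, origin at its underside.
- bottle: Bystander: white plastic bottle, 44 mm wide, 110 mm high, origin at its underside.
- loupe: Bystander: black eye loupe standing on end, 36 mm wide, 32 mm high, origin at its underside.
Things that resemble listed ones, but are neither listed nor needed, are in the scene too. Leave any pink or turquoise look-alike of the rider alone.

How it is judged:
By the outcome, as a careful person would: the job done as asked, in the order asked, and still so for the second after the job is handed in, with the robot touching nothing.
It also fails if it takes over 51 s, if anything falls off the work surface, if the arm or the gripper's body presses on something with over 40 N, if the wrist force passes 120 N, or if a joint passes its speed limit or range.

## Working session

There is one attempt and no reset: what is moved stays moved. The work goes in short steps, each a Python script; the robot and the scene stay as the last script left them, time stands still between calls to the robot, and variables do not carry over. Pictures are saved under pics/ and viewed, at most 10 in all, crops included, and the job is handed in when it is done.

```bash
ls; mkdir -p pics; python3 - <<'E'
from station import arm, snapshot, camera_info
import cv2, numpy as np
a=snapshot("top"); b=snapshot("side")
cv2.imwrite("pics/top0.png",a); cv2.imwrite("pics/side0.png",b)
cv2.imwrite("pics/top0v.png",cv2.resize(a,(800,600),interpolation=cv2.INTER_CUBIC))
for n in("top","side"):
    c=camera_info(n); R=np.array(c["R"]); print(n,c["fx"],c["cx"],c["cy"],"C",-R.T@np.array(c["t"])); print(R.round(3))
print(camera_info("wrist")); print(arm.read_time(),arm.read_eef_rot(),arm.read_tool_pos())
E
```

```text
pics
top 484.95904115718525 257.8933531650624 194.71606199159828 C [0.43691611 0.03191483 0.90292458]
[[-0.003 -1.     0.002]
 [-0.982  0.003 -0.19 ]
 [ 0.19  -0.002 -0.982]]
side 455.9524075948344 245.22795094504906 195.8275972890781 C [0.5041932  0.73019244 0.63688352]
[[-0.987 -0.16   0.007]
 [-0.105  0.612 -0.784]
 [ 0.121 -0.775 -0.621]]
{'fx': 266.98737707111707, 'fy': 266.98737707111707, 'cx': 255.90259081630686, 'cy': 192.2345867962211, 'T_tool_cam': array([[-2.62072742e-04, -9.53015899e-01, -3.02920167e-01,
         7.78519640e-02],
       [ 9.99999937e-01, -1.77151051e-04, -3.07820238e-04,
         4.65558768e-04],
       [ 2.39694955e-04, -3.02920228e-01,  9.53015885e-01,
        -7.03943549e-02],
       [ 0.00000000e+00,  0.00000000e+00,  0.00000000e+00,
         1.00000000e+00]])}
0.1 [ 1.21066353e-01  9.92643719e-01 -1.17049751e-03 -1.24695849e-04] [0.15613255 0.63042367 0.30285756]
```

View pics/top0v.png

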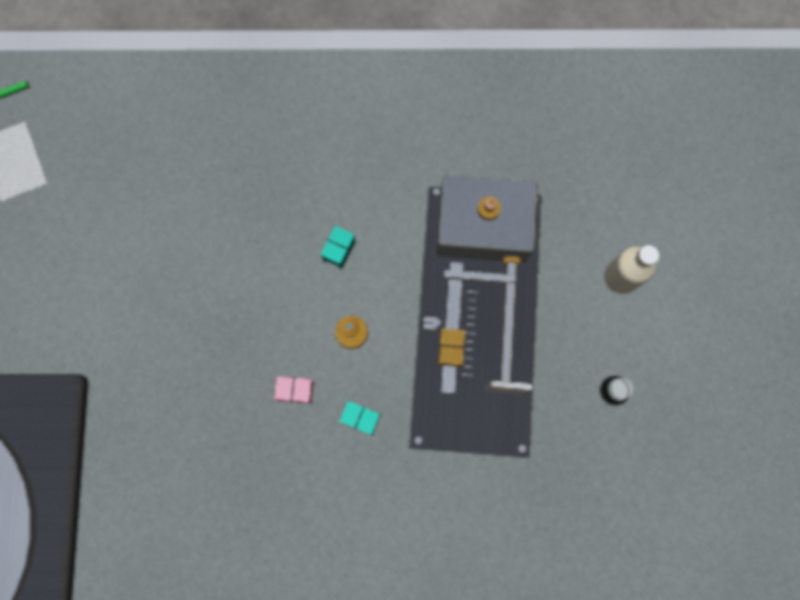

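View pics/side0.png

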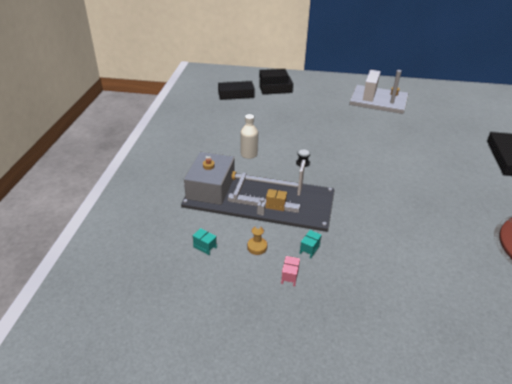

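The top view shows the brass rider at (452,347) px in the 800-wide picture. Look-alikes are teal at (338,246), teal at (360,418) and pink at (294,390); the brass dop is at (351,331). The real rider is the brass saddle on the rail. The clip is at (431,322), the crosspiece at (480,276) and the plate at (511,386).

```bash
cat > h.py <<'E'
from station import arm, snapshot, camera_info, ticket
import cv2, numpy as np
from scipy.spatial.transform import Rotation as Ro
def cam(name):
    c=camera_info(name)
    if name=="wrist":
        T=np.eye(4);T[:3,:3]=Ro.from_quat(arm.read_eef_rot()).as_matrix();T[:3,3]=arm.read_tool_pos()
        T=T@c["T_tool_cam"];Rc,C=T[:3,:3],T[:3,3]
    else:
        Rc=np.array(c["R"]).T;C=-Rc@np.array(c["t"])
    return c["fx"],c["fy"],c["cx"],c["cy"],Rc,C
def ray(k,uv,z):
    fx,fy,cx,cy,Rc,C=k
    d=Rc@np.array([(uv[0]-cx)/fx,(uv[1]-cy)/fy,1]);return C+d*(z-C[2])/d[2]
def proj(k,X):
    fx,fy,cx,cy,Rc,C=k
    p=Rc.T@(np.array(X)-C);return np.array([fx*p[0]/p[2]+cx,fy*p[1]/p[2]+cy])
E
python3 - <<'E'
from h import *
k=cam("top"); im=cv2.imread("pics/top0.png"); g=cv2.cvtColor(im,cv2.COLOR_BGR2GRAY)
m=(g<75).astype(np.uint8); m[:, :230]=0;m[:,370:]=0
m=cv2.morphologyEx(m,cv2.MORPH_CLOSE,np.ones((5,5)))
c=max(cv2.findContours(m,cv2.RETR_EXTERNAL,cv2.CHAIN_APPROX_NONE)[0],key=cv2.contourArea)[:,0].astype(float)
print("bbox",c.min(0),c.max(0))
W=np.array([ray(k,p,.012) for p in c])
def fit(sel):
    v=cv2.fitLine(W[sel][:,:2].astype(np.float32),cv2.DIST_HUBER,0,1e-4,1e-4).ravel();return v
L=fit((c[:,0]<285)&(c[:,1]>140)&(c[:,1]<275)); B=fit((c[:,1]>280)&(c[:,0]>272)&(c[:,0]<332)); Rr=fit((c[:,0]>330)&(c[:,1]>175)&(c[:,1]<280))
for v in(L,B,Rr):print(v,np.degrees(np.arctan2(v[1],v[0])))
def X(a,b):
    s=np.linalg.solve(np.array([a[:2],-b[:2]]).T,b[2:]-a[2:]);return a[2:]+s[0]*a[:2]
bl,br=X(L,B),X(Rr,B);print(bl,br,"width",np.linalg.norm(bl-br))
mid=(bl+br)/2; yh=(bl-br)/np.linalg.norm(bl-br); ux=np.sign(L[0])*L[:2]+np.sign(Rr[0])*Rr[:2]
ux/=np.linalg.norm(ux);yaw=np.arctan2(ux[1],ux[0]); uy=np.array([-ux[1],ux[0]])
o=mid+.2*ux-.005*uy; print("origin",o,"yaw",np.degrees(yaw),"r",np.linalg.norm(o)); np.save("pose.npy",[*o,yaw])
w=lambda x,y,z:[*(o+x*ux+y*uy),z]
for n,p in dict(platetop=(-.125,-.03,.085),cross=(0,.035,.04),stone=(.0725,.005,.07),railend=(-.133,.035,.024)).items():print(n,proj(k,w(*p))*1.5625)
hsv=cv2.cvtColor(im,cv2.COLOR_BGR2HSV)
b=cv2.inRange(hsv,(10,110,80),(28,255,255));n,l,s,ce=cv2.connectedComponentsWithStats(b)
for i in range(1,n):
    if s[i,4]>20:
        p=ray(k,ce[i],.046)[:2]-o;print(s[i],ce[i]*1.5625,"tester xy",p@ux,p@uy)
# reach
for t in ((-.12,.035,.3),(-.05,.035,.11),(-.1,-.03,.12)):
  for a in(1,-1):
    Rm=np.array([[*(a*uy),0],[*(a*ux),0],[0,0,-1]]).T
    print(t,a,np.linalg.det(Rm),arm.ik(w(*t),Ro.from_matrix(Rm).as_quat()))
E
```

```text
bbox [263. 123.] [343. 291.]
[ 0.99223965 -0.12433994  0.6062611   0.00164846] -7.14264
[ 0.07488929  0.99719185  0.43786716 -0.04731221] 85.70513
[ 0.99691904 -0.07843756  0.5824696  -0.12457882] -4.498762
[0.44307983 0.0220971 ] [ 0.43294793 -0.11281446] width 0.13529147
origin [ 0.6364756  -0.07061605] yaw -5.8207006 r 0.640381
platetop [512.50507359 382.66635556]
cross [459.05782646 274.0795501 ]
stone [492.34456725 209.35391944]
railend [448.38056824 388.72359135]
[306 127  14  13 116] [488.0387931  208.91702586] tester xy 0.08064545364082626 0.007890302153732029
[322 164  12   5  43] [511.62790698 258.82994186] tester xy 0.02276291798085021 -0.02413990559062985
[215 202  20  21 302] [350.92094371 331.77255795] tester xy -0.08112667671622183 0.1527400789413014
[281 211  16  23 330] [450.97064394 346.76136364] tester xy -0.08710306495332791 0.03736184606594767
(-0.12, 0.035, 0.3) 1 1.0000000136704037 [-0.36136141  0.46079207  0.53941774  1.81085028 -0.2850876   0.94771882
  0.19861435]
(-0.12, 0.035, 0.3) -1 1.0000000136704037 [ 0.6967457   0.6578635  -1.14797164  1.77978032  0.657583    1.14877952
  2.37664066]
(-0.05, 0.035, 0.11) 1 1.0000000136704037 [-0.15609479  0.78555573  0.28041639  1.78478977 -0.34388542  0.61938842
  0.22690953]
(-0.05, 0.035, 0.11) -1 1.0000000136704037 [ 0.26886898  0.80399434 -0.41812336  1.77037351  0.48895272  0.67198239
  2.61528897]
(-0.1, -0.03, 0.12) 1 1.0000000136704037 [-0.02986457  0.71538664  0.2447157   1.92190438 -0.31366113  0.54106168
  0.32604535]
(-0.1, -0.03, 0.12) -1 1.0000000136704037 [ 0.38550002  0.73488948 -0.40410468  1.90850274  0.48877187  0.59617676
  2.70371552]
```

```bash
cat >> h.py <<'E'
ox,oy,yaw=np.load("pose.npy"); o=np.array([ox,oy]); ux=np.array([np.cos(yaw),np.sin(yaw)]); uy=np.array([-ux[1],ux[0]])
w=lambda x,y,z:[*(o+x*ux+y*uy),z]
Q=Ro.from_matrix(np.array([[*uy,0],[*ux,0],[0,0,-1]]).T).as_quat()
tx=lambda p:np.array([(np.array(p)[:2]-o)@ux,(np.array(p)[:2]-o)@uy])
E
python3 - <<'E'
import numpy as np
p=np.load("pose.npy"); p[2]=np.radians(-4.4); c=np.array([.43795,-.0453]); u=np.array([np.cos(p[2]),np.sin(p[2])])
p[:2]=c+.2*u-.005*np.array([-u[1],u[0]]); np.save("pose.npy",p)
from h import *
arm.move_gripper(0.0,20); arm.movep(w(-.06,-.03,.19),Q)
arm.pause(.3)
print(arm.read_time(),tx(arm.read_tool_pos()),arm.read_tool_pos()[2],arm.read_ft_force(),arm.read_opening())
im=snapshot("wrist"); cv2.imwrite("pics/w1.png",im); cv2.imwrite("pics/w1v.png",cv2.resize(im,(800,600),interpolation=cv2.INTER_CUBIC))
E
```

```text
4.125 [-0.05994712 -0.02974456] 0.19001394535920557 [ 0.07769755 -0.2423914   0.33369637] -0.0014561700962213312
```

View pics/w1v.png

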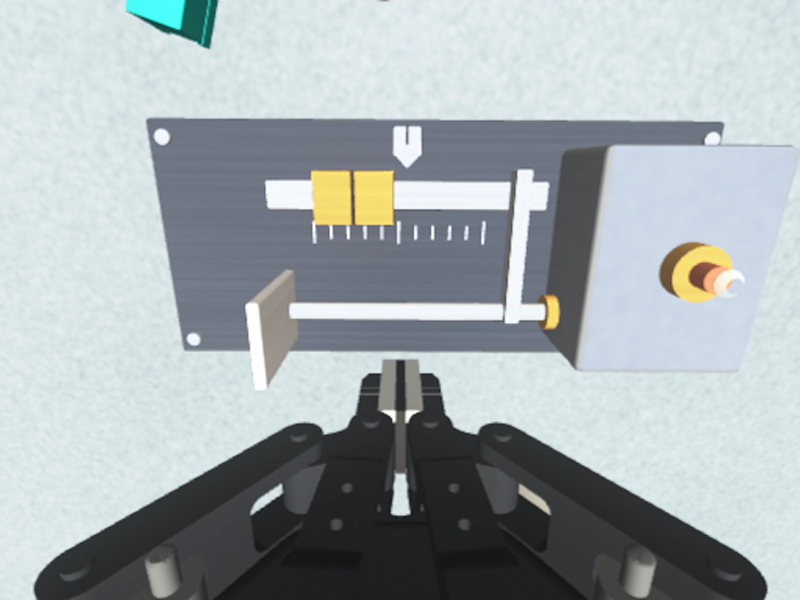

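The close view shows the brass rider (312–394, 171–225) with its line at column ≈352, and the clip nose tip at (407,167). The crosspiece face is at ≈514 on the rail, and the plate top runs (247,305)–(258,388).

```bash
cat >> h.py <<'E'
def measure(im,k,v=True):
    """tester x of rider line, rider ends, nose; from a wrist picture"""
    hsv=cv2.cvtColor(im,cv2.COLOR_BGR2HSV); g=cv2.cvtColor(im,cv2.COLOR_BGR2GRAY).astype(float)
    b=cv2.inRange(hsv,(15,110,120),(30,255,255)); b=cv2.morphologyEx(b,cv2.MORPH_CLOSE,np.ones((5,5)))
    n,l,s,ce=cv2.connectedComponentsWithStats(b)
    i=min((i for i in range(1,n) if s[i,4]>200),key=lambda i:abs(tx(ray(k,ce[i],.048))[1]-.035))
    x0,y0,ww,hh=s[i,:4]; prof=g[y0+5:y0+hh-5,x0+8:x0+ww-8].mean(0); d=np.clip(np.median(prof)-prof-15,0,None)
    u=x0+8+(d*np.arange(d.size)).sum()/d.sum(); vm=y0+hh/2
    r=[tx(ray(k,(q,vm),.048)) for q in(u,x0-.5,x0+ww-.5)]
    if v:print("rider px",s[i],u,"line,ends mm",(np.array(r)*1e3).round(1).tolist())
    return r[0][0]
E
python3 - <<'E'
from h import *
k=cam("wrist"); im=cv2.imread("pics/w1.png"); S=1.5625
for n,p,z in [("TL",(149,119),.012),("TR",(723,123),.012),("BL",(185,351),.012),("BRish",(565,352),.012),("railL",(266,181),.024),("railR",(548,183),.024),("railBL",(266,208),.024),("railBR",(548,208),.024),("plate a",(247,305),.085),("plate b",(258,388),.085),("plate bR",(266,388),.085),("plateaR",(253,304),.085),("crossfaceTop",(517,171),.04),("crossBot",(506,322),.04),("nose32",(407,167),.032),("clipL",(394,127),.032),("clipR",(421,127),.032)]:
    print(n,(tx(ray(k,np.array(p)/S,z))*1e3).round(1))
measure(im,k)
g=cv2.cvtColor(im,cv2.COLOR_BGR2GRAY)
print(g[78:110:2,252:272])
E
```

```text
TL [-198.    73.7]
TR [117.5  71.6]
BL [-200.   -65.4]
BRish [ 47.2 -66. ]
railL [-133.2   41.3]
railR [20.6 40.3]
railBL [-134.6   26.9]
railBR [22.1 26.9]
plate a [-127.9   -9.7]
plate b [-127.3  -51.1]
plate bR [-123.5  -51.1]
plateaR [-125.2   -9.2]
crossfaceTop [-1.1 46.6]
crossBot [ -0.4 -34.7]
nose32 [-56.5  48.6]
clipL [-63.2  67.9]
clipR [-49.5  67.9]
rider px [ 199  109   53   35 1799] 225.2673466233967 line,ends mm [[-83.9, 34.1], [-104.7, 34.1], [-63.6, 34.1]]
[[118 119 118 117 118 120 119 119 118 117 118 117 118 118 119 118 119 118
  118 118]
 [132 154 160 159 158 158 157 140 108 123 151 154 152 151 151 151 142 125
  117 117]
 [233 247 248 247 247 246 246 223 137 195 242 248 247 247 247 247 247 200
  110 117]
 [235 247 247 246 247 248 247 221 129 189 240 246 247 248 248 247 247 200
  111 117]
 [234 247 247 247 247 247 247 211 111 193 241 246 245 246 247 248 248 200
  111 120]
 [237 248 247 247 247 247 247 210 111 193 242 247 247 246 245 245 246 196
  108 116]
 [237 248 248 248 247 247 247 210 112 192 241 247 247 247 247 246 247 199
  105 115]
 [237 248 248 248 248 248 248 227 187 221 243 247 247 247 247 247 251 215
  109 120]
 [236 247 248 248 248 248 246 244 243 244 245 246 247 247 247 246 251 215
  109 118]
 [235 246 246 247 248 247 245 244 244 243 243 244 245 246 247 247 251 220
  119 119]
 [235 247 246 246 246 247 247 246 245 244 243 243 243 243 246 246 248 208
  117 116]
 [107 147 230 245 246 246 247 247 247 246 245 244 243 243 239 196 125 115
  117 116]
 [113 115 114 180 234 245 246 246 247 247 247 246 241 212 143 114 114 115
  114 115]
 [116 117 117 118 116 210 243 246 246 246 243 218 148 118 118 117 119 118
  118 118]
 [120 119 120 121 120 120 140 217 239 216 149 119 121 119 120 120 120 121
  120 120]
 [122 120 119 120 120 120 120 119 119 119 119 119 120 120 120 119 120 119
  120 120]]
```

```bash
python3 - <<'E'
from h import *
Z=.109
arm.line_to(w(-.135,.035,.13),.15,Q); arm.line_to(w(-.135,.035,Z),.08); arm.pause(.2)
f0=np.array(arm.read_ft_force())
arm.line_to(w(-.058,.035,Z),.04); arm.pause(.2)
print(arm.read_time(),tx(arm.read_tool_pos()),arm.read_tool_pos()[2],np.array(arm.read_ft_force())-f0)
k=cam("wrist");im=snapshot("wrist"); cv2.imwrite("pics/w2.png",im)
try: measure(im,k)
except Exception as e: print(e)
E
```

```text
7.9917 [-0.05805431  0.0349829 ] 0.10901650422069481 [-0.33440014  0.44861419  0.84509693]
rider px [ 277  213   78   63 4149] 315.9395735404319 line,ends mm [[-25.1, 41.1], [-46.9, 41.1], [-3.9, 41.1]]
```

View pics/w2.png

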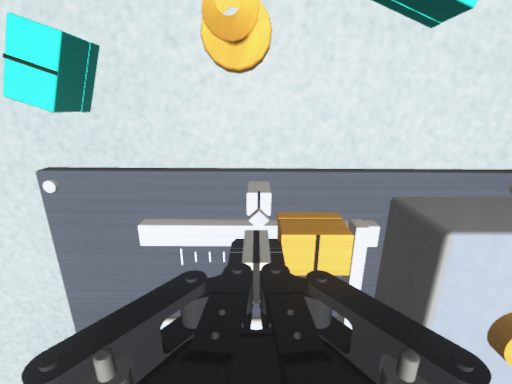

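The rider is on the rail ahead of the fingers with its line at about (318,255), and there is a small gap to the crosspiece (≈352–357). I'll push the rest in small steps.

```bash
python3 - <<'E'
from h import *
k=cam("wrist"); f=lambda:np.mean([arm.read_ft_force() for _ in range(5)],0)@np.array([*ux,0])
out=[]
for x in (-.0545,-.0535,-.0525,-.0515):
    arm.line_to(w(x,.035,.109),.02); arm.pause(.15)
    k=cam("wrist"); im=snapshot("wrist"); g=cv2.cvtColor(im,cv2.COLOR_BGR2GRAY)
    row=g[240:270,285:350].mean(0); u=285+np.argmin(row[10:])+10
    print(x,tx(arm.read_tool_pos()),"F",f().round(2),"line",u,tx(ray(k,(u,255),.048))*1e3)
    out.append(cv2.resize(im[200:290,230:400],None,fx=2.3,fy=2.3,interpolation=cv2.INTER_CUBIC))
print(arm.read_time())
cv2.imwrite("pics/w3.png",np.vstack([np.hstack(out[:2]),np.hstack(out[2:])]))
E
```

```text
-0.0545 [-0.0544104   0.03499822] F -0.07 line 317 [-20.3514024   34.48661989]
-0.0535 [-0.05352741  0.0350309 ] F 0.59 line 316 [-20.16238778  34.5904483 ]
-0.0525 [-0.05265787  0.03502171] F -1.05 line 316 [-19.28185906  34.62407094]
-0.0515 [-0.05144212  0.03500052] F -0.82 line 316 [-18.00145946  34.52122948]
9.9167
```

View pics/w3.png

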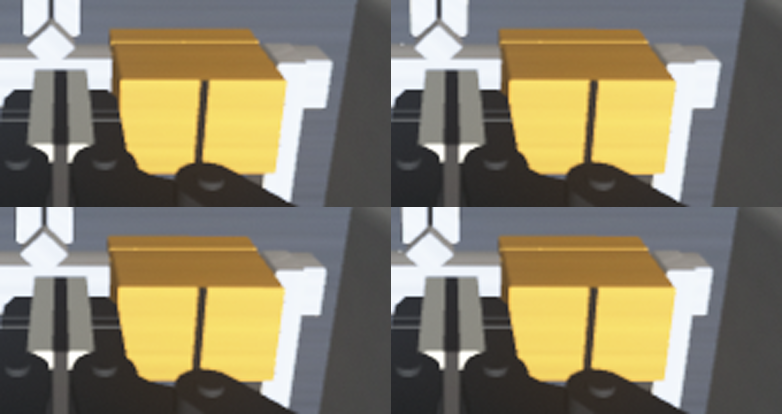

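```bash
python3 - <<'E'
from h import *
f=lambda:np.mean([arm.read_ft_force() for _ in range(5)],0)@np.array([*ux,0])
def cross():
    k=cam("wrist"); im=snapshot("wrist"); g=cv2.cvtColor(im,cv2.COLOR_BGR2GRAY).astype(float)
    a=proj(k,w(.008,.045,.04)); r=int(round(a[1])); xs=slice(int(a[0])-12,int(a[0])+14)
    p=g[r+1:r+5,xs].mean(0); h=(p.max()+p[-3:].mean())/2; i=max(j for j in range(len(p)-1) if p[j]>=h>p[j+1])
    u=xs.start+i+(p[i]-h)/(p[i]-p[i+1]); R=tx(ray(k,(u,r+3),.04))
    row=g[240:270,300:335].mean(0); d=np.clip(np.median(row)-row-15,0,None); ul=300+(d*np.arange(35)).sum()/d.sum()
    print(tx(arm.read_tool_pos())[0]*1e3,"crossR",R*1e3,"line",tx(ray(k,(ul,255),.048))*1e3,"F",f().round(2))
cross()
for x in(-.0500,-.0485): arm.line_to(w(x,.035,.109),.02); arm.pause(.15); cross()
print(arm.read_time())
E
```

```text
-51.42431004494772 crossR [13.34152198 42.86446592] line [-18.01518436  34.55165168] F -0.5
-49.9117822951561 crossR [13.59827642 42.82109228] line [-16.43337522  34.50704574] F -1.38
-48.500987251726045 crossR [13.75238684 42.90030143] line [-15.06185879  34.58302132] F -1.5
10.8667
```

```bash
python3 - <<'E'
from h import *
arm.line_to(w(-.065,.035,.109),.02); arm.line_to(w(-.065,.035,.15),.12); arm.line_to(w(-.065,-.03,.17),.15); arm.pause(.3)
k=cam("wrist"); im=snapshot("wrist"); cv2.imwrite("pics/w4.png",im); measure(im,k)
print(arm.read_time(),arm.read_tool_pos(),[proj(k,w(*p)).round(1) for p in((0,.035,.04),(-.04,.035,.048),(-.125,-.03,.085))])
cv2.imwrite("pics/w4v.png",cv2.resize(im[40:260,130:400],None,fx=2.9,fy=2.7,interpolation=cv2.INTER_CUBIC))
E
```

```text
rider px [ 291  111   64   38 2178] 325.06755523096587 line,ends mm [[-16.8, 34.2], [-41.1, 34.2], [3.8, 34.2]]
13.2833 [ 0.56991999 -0.08963582  0.16976579] [array([345.5, 128. ]), array([292.1, 128.8]), array([163.1, 236.5])]
```

View pics/w4v.png

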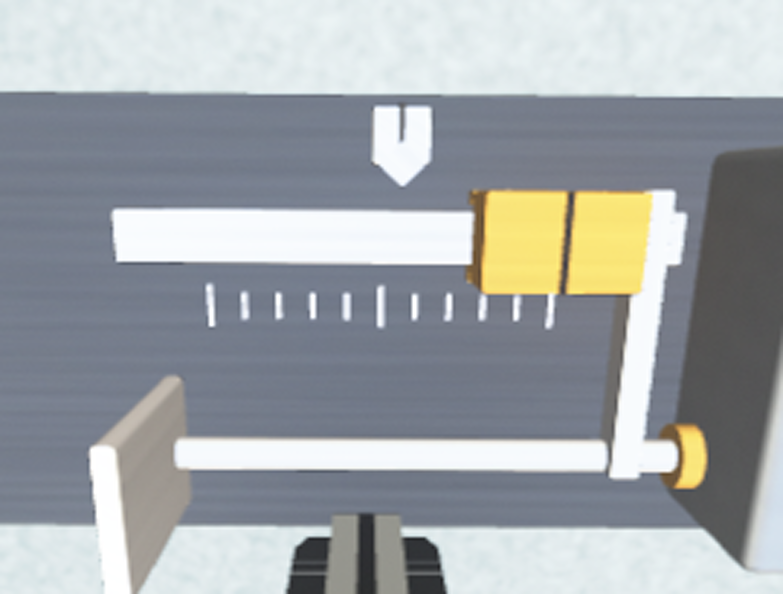

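The crop shows the rider against the crosspiece. Next I'll check whether the puller itself sits slightly inward.

```bash
python3 - <<'E'
from h import *
k=cam("wrist"); q=lambda u,v:(u/2.9+130,v/2.7+40)
for n,p,z in [("plate a",(93,450),.085),("crossL",(609,476),.04),("crossR",(637,476),.04),("rail left",(113,210),.024),("railR",(684,215),.024),("nose",(403,185),.032),("line",(571,200),.048),("lineb",(567,285),.048),("endL",(483,200),.048),("endR",(648,193),.048)]:
    print(n,(tx(ray(k,q(*p),z))*1e3).round(1))
E
```

```text
plate a [-123.5   -9.8]
crossL [  2.8 -35. ]
crossR [ 10.6 -35. ]
rail left [-133.3   41.2]
railR [20.6 40. ]
nose [-55.7  48.2]
line [-16.3  44.7]
lineb [-15.5  23. ]
endL [-37.3  44.6]
endR [ 1.8 46.4]
```

The puller is about 3.5 mm inward, held there by friction, with the rider touching it. Next I'll turn the tool so the camera sits above the nose, hook the plate, and draw part of the way.

```bash
cat >> h.py <<'E'
Q2=Ro.from_matrix(np.array([[*ux,0],[*-uy,0],[0,0,-1]]).T).as_quat()
E
python3 - <<'E'
from h import *
print(arm.ik(w(-.09,-.03,.17),Q2),arm.ik(w(-.15,-.03,.128),Q2))
arm.movep(w(-.09,-.03,.17),Q2); arm.line_to(w(-.09,-.03,.128),.08); arm.pause(.2)
f0=np.array(arm.read_ft_force())
for x in(-.112,-.137):
    arm.line_to(w(x,-.03,.128),.03); arm.pause(.15)
    print(tx(arm.read_tool_pos()),(np.mean([arm.read_ft_force() for _ in range(5)],0)-f0)@np.array([*ux,0]))
k=cam("wrist"); im=snapshot("wrist"); cv2.imwrite("pics/w5.png",im); print(arm.read_time())
for p in((-.020,.035,.048),(-.0563,.048,.032)): print(proj(k,w(*p)))
cv2.imwrite("pics/w5v.png",cv2.resize(im,(800,600),interpolation=cv2.INTER_CUBIC))
E
```

```text
[-0.38656103  0.79407956  0.85876673  1.871505   -0.79330555  0.85964958
 -0.76650847] [-0.34953393  0.77468764  0.75995925  2.06238616 -0.88953665  0.66918804
 -0.63167723]
[-0.11187669 -0.03001983] -0.2890198640183552
[-0.13671836 -0.02995514] 2.639002531631008
17.4667
[125.01880555  23.8318005 ]
[124.82438545 102.15718865]
```

View pics/w5v.png

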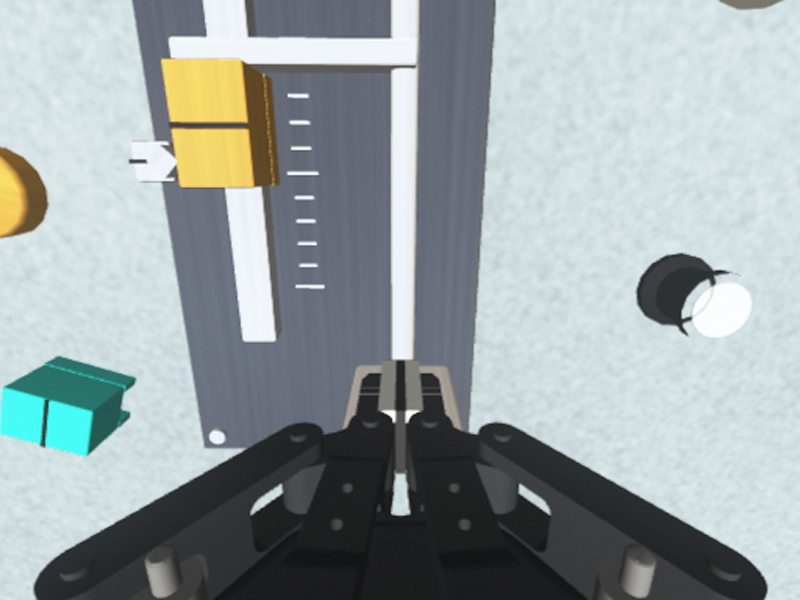

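The hook holds and the rider is carried: its line is at row ≈125 (col 172–248), the clip nose at ≈(178,161).

```bash
cat >> h.py <<'E'
def gap(im,k,save=None):
    g=cv2.cvtColor(im,cv2.COLOR_BGR2GRAY).astype(float); hsv=cv2.cvtColor(im,cv2.COLOR_BGR2HSV)
    b=cv2.inRange(hsv,(15,150,200),(30,255,255)); b=cv2.morphologyEx(b,cv2.MORPH_CLOSE,np.ones((5,5)))
    n,l,s,ce=cv2.connectedComponentsWithStats(b)
    i=min((i for i in range(1,n) if s[i,4]>300),key=lambda i:abs(tx(ray(k,ce[i],.048))[1]-.035))
    x0,y0,ww,hh=s[i,:4]; P=[]
    for c in range(x0+10,x0+min(ww,50)-8):
        col=g[y0+10:y0+hh-10,c]; d=np.clip(np.median(col)-col-25,0,None)
        if d.sum()>0: P.append(tx(ray(k,(c,y0+10+(d*np.arange(d.size)).sum()/d.sum()),.048)))
    P=np.array(P); lx=np.median(P[:,0])
    # clip: bright grey blob, edges along x at its wide part -> centre
    a=proj(k,w(-.0563,.058,.032)); c=int(round(a[0])); E=[]
    for cc in range(c-4,c+5):
        col=g[int(a[1])-22:int(a[1])+22,cc]; j=np.where(col>215)[0]
        if j.size: E.append([tx(ray(k,(cc,int(a[1])-22+q),.032)) for q in(j.min()-.5,j.max()+.5)])
    E=np.array(E); m=np.median(E,0)
    print("rider line",(lx*1e3).round(2),"y span",(P[[0,-1],1]*1e3).round(1),"slope",np.polyfit(P[:,1],P[:,0],1)[0].round(3),"clip x edges mm",(m*1e3).round(1).tolist())
    return lx
E
python3 - <<'E'
from h import *
k=cam("wrist"); im=cv2.imread("pics/w5.png"); gap(im,k)
q=lambda u,v:((u+.5)/1.5625-.5,(v+.5)/1.5625-.5)
for n,p,z in [("line",(210,125),.048),("nose",(178,161),.032),("clipTop",(150,141),.032),("clipBot",(150,181),.032),("crossface",(290,66),.04),("crossback",(290,38),.04),("railend",(258,341),.024),("tick1",(298,96),.012)]: print(n,(tx(ray(k,q(*p),z))*1e3).round(1))
for n,v in(("w1",(225.3,)),): pass
E
```

```text
Traceback (most recent call last):
  File "h.py", line 43, in gap
    P=np.array(P); lx=np.median(P[:,0])
                                ~^^^^^
IndexError: too many indices for array: array is 1-dimensional, but 2 were indexed
```

```bash
python3 - <<'E'
s=open('h.py').read(); i=s.index("def gap"); s=s[:i]+'''def gap(im,k):
    g=cv2.cvtColor(im,cv2.COLOR_BGR2GRAY).astype(float)
    h=tx(arm.read_tool_pos())[0]+.1117          # expected line x (from w5), search +-9 mm
    P=[]
    for c in np.linspace(.026,.044,15):
        p,q=proj(k,w(h+.009,c,.048)),proj(k,w(h-.009,c,.048)); u=int(round((p[0]+q[0])/2)); r=np.arange(int(p[1]),int(q[1])+1)
        col=g[r,u]; d=np.clip(np.median(col)-col-25,0,None)
        if d.sum()>0: P.append(tx(ray(k,(u,(d*r).sum()/d.sum()),.048)))
    P=np.array(P); m=np.median(P[:,0]); print("rider line mm",m*1e3,"spread",P[:,0].min()*1e3,P[:,0].max()*1e3,len(P)); return m
'''
open('h.py','w').write(s)
E
python3 - <<'E'
from h import *
k=cam("wrist"); im=cv2.imread("pics/w5.png"); 
q=lambda u,v:((u+.5)/1.5625-.5,(v+.5)/1.5625-.5)
for n,p,z in [("line",(210,125),.048),("nose",(178,161),.032),("clipTop",(150,141),.032),("clipBot",(150,181),.032),("crossface",(290,66),.04),("crossback",(290,38),.04),("railend",(258,341),.024),("tick1",(298,96),.012)]: print(n,(tx(ray(k,q(*p),z))*1e3).round(1))
gap(im,k); print(cv2.cvtColor(im,cv2.COLOR_BGR2GRAY)[84:122:1,92:116:3].T)
E
```

```text
line [-45.5  34. ]
nose [-56.7  54.6]
clipTop [-49.6  63.9]
clipBot [-63.9  66.5]
crossface [-26.3   7.8]
crossback [-18.    7.1]
railend [-133.9   34.9]
tick1 [-31.4  12. ]
rider line mm -17.517263051220116 spread -30.211493547888676 -17.464041594769053 14
[[226 223 221 221 221 212 202 244 242 242 242 242 243 243 243 243 244 233
  104  67 158 244 244 243 243 243 244 244 244 244 242 219 171 218 216 218
  220 222]
 [219 220 222 222 223 218 221 246 243 243 244 244 245 244 244 244 243 241
  241 238 235 243 244 244 244 244 243 244 244 244 242 225 175 221 220 218
  219 220]
 [143 157 172 185 194 189 211 249 244 244 243 243 243 242 241 240 240 240
  239 240 240 241 242 243 244 245 245 245 245 245 244 231 178 228 229 227
  225 223]
 [111 111 111 112 111 112 183 247 236 242 241 240 239 239 240 239 240 240
  241 242 242 243 244 244 245 245 244 245 245 246 245 235 179 228 228 225
  223 221]
 [111 111 111 112 113 112 183 246 205 115 174 233 240 241 241 241 242 243
  243 244 244 244 244 243 243 243 243 243 244 244 243 230 101 119 133 143
  142 144]
 [112 112 111 112 112 113 144 204 207 117 102 102 130 209 243 244 244 244
  244 243 243 243 243 243 243 243 239 204 126 144 229 231 102 113 113 113
  113 113]
 [201 196 193 189 167 153 146 121  96  95  93  99 102 104 111 160 230 243
  243 243 243 243 239 207 148  93  93  93  93 157 237 223 101 114 114 113
  114 114]
 [214 214 214 214 214 214 215 215 215 215 215 215 215 216 216 217 214 213
  225 225 219 199 187 180 156 137 132 110  96  98  96  99 112 115 114 114
  114 113]]
```

```bash
sed -i 's/+.1117 .*/+.0912/' h.py; sed -i 's/-.025,0,None)\n//' h.py; python3 - <<'E'
from h import *
k=cam("wrist"); gap(cv2.imread("pics/w5.png"),k)
arm.line_to(w(-.147,-.03,.128),.03); arm.pause(.2)
print(tx(arm.read_tool_pos()))
k=cam("wrist"); im=snapshot("wrist"); cv2.imwrite("pics/w6.png",im); gap(im,k); print(arm.read_time())
for p in((-.0563,.048,.032),(-.0563,.035,.048)): print(proj(k,w(*p)))
cv2.imwrite("pics/w6v.png",cv2.resize(im[30:160,60:230],None,fx=4.5,fy=4.5,interpolation=cv2.INTER_CUBIC))
E
```

```text
rider line mm -45.52298930109022 spread -45.54481563354277 -45.42443824759034 15
[-0.14643589 -0.02991224]
rider line mm -55.8546476470303 spread -55.869344748221906 -55.729636977429514 15
18.2
[122.41867177  84.53515175]
[132.70791048  82.06335581]
```

View pics/w6v.png

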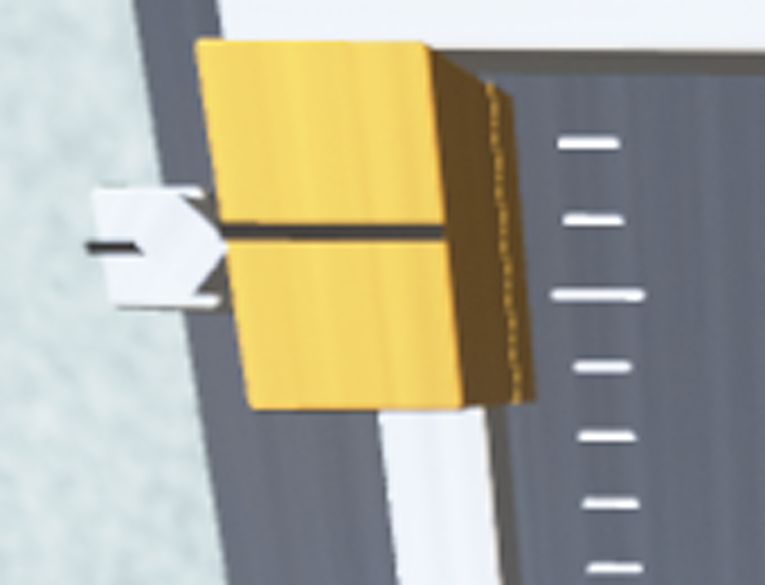

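The line (row 231) is about 0.4 mm short of the nose axis (row ≈246, which lies lower because of its height: 56.3 vs 55.85 mm). I'll nudge it 0.4 mm, hold, then ease back.

```bash
python3 - <<'E'
from h import *
arm.line_to(w(-.1474,-.03,.128),.01); arm.pause(.2)
k=cam("wrist"); im=snapshot("wrist"); gap(im,k); print(tx(arm.read_tool_pos()))
arm.pause(1.4)
arm.line_to(w(-.100,-.03,.128),.02); arm.pause(.2)
print(arm.read_time(),tx(arm.read_tool_pos()))
arm.line_to(w(-.080,-.03,.128),.05)
arm.line_to(w(-.080,-.03,.18),.12)
arm.movep(w(-.065,-.03,.18),Q); arm.pause(.3)
k=cam("wrist"); im=snapshot("wrist"); cv2.imwrite("pics/w7.png",im); measure(im,k); print(arm.read_time())
cv2.imwrite("pics/w7v.png",cv2.resize(im[40:260,130:400],None,fx=2.9,fy=2.7,interpolation=cv2.INTER_CUBIC))
E
```

```text
rider line mm -55.77813497716942 spread -55.89511166147498 -55.72658859178073 15
[-0.14671908 -0.02992161]
22.8167 [-0.10005284 -0.02996915]
rider px [ 242  109   55   36 1920] 268.59755378720894 line,ends mm [[-55.9, 34.3], [-75.9, 34.3], [-35.4, 34.3]]
25.425
```

View pics/w7v.png

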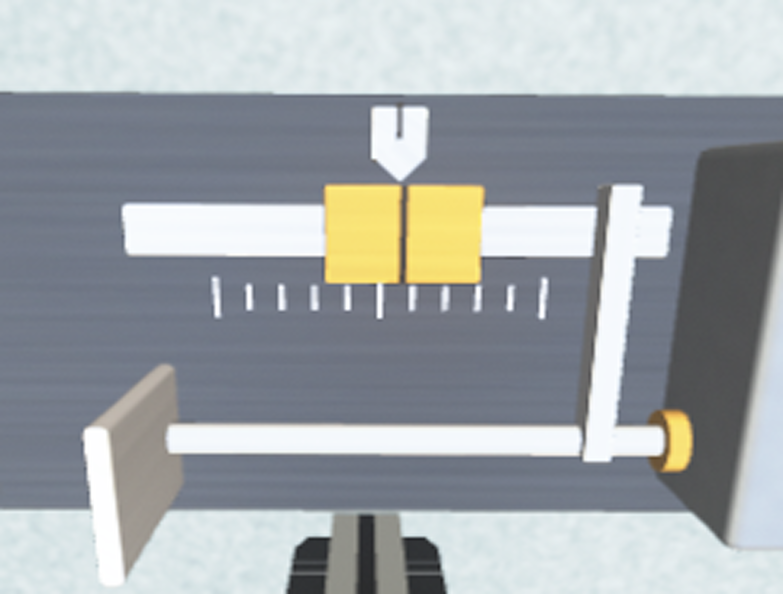

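```bash
python3 - <<'E'
from h import *
k=cam("wrist"); q=lambda u,v:((u+.5)/2.9-.5+130,(v+.5)/2.7-.5+40)
for n,p,z in [("plate a",(86,430),.085),("crossL",(583,460),.04),("crossLtop",(611,187),.04),("nose",(400,181),.032),("clipL",(371,112),.032),("clipR",(428,112),.032),("line t",(404,188),.048),("line b",(402.5,280),.048)]:
    print(n,(tx(ray(k,q(*p),z))*1e3).round(1))
E
```

```text
plate a [-128.5   -9. ]
crossL [ -2.1 -34.5]
crossLtop [-1.8 47. ]
nose [-56.2  48.6]
clipL [-64.   67.1]
clipR [-49.1  67.1]
line t [-55.8  46.8]
line b [-55.8  22.4]
```

```bash
python3 -c "
from station import ticket
print(ticket.finish_job())"
```

```text
the job is handed in; nothing more can be done
None
```

The job is handed in: the rider went home against the crosspiece, the puller was drawn out and held at the clip for over a second, then eased back, and the rider's line measures about 0.5 mm short of the clip's nose, with the puller within about 1–2 mm of home and roughly 25 s on the clock.

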